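Rock the sorting gate over and feed the waiting mill ball

TASK

The chute that the seesaw gate of the ball sorter now tips towards is already full. With a fingertip, first press the raised end of the gate down until the gate has rocked fully over its pivot to the empty chute; then push the ball waiting on the feed ledge over the low crest so that it rolls across the gate and comes to rest in the empty chute. Only press and push: do not grip, squeeze or lift the ball, and leave the ball in the full chute and the things standing round the sorter where they are.

Things in the scene. Friction and masses are not known exactly. Their poses are not given: they have to be found in the camera images.
- sorter: ball sorter of aluminium channels on a plywood base, 216 mm long (its y), base 60 mm wide, fixed to the table at any yaw. Origin on the table under the gate's pivot; z up. +y: full chute; -y: empty chute; -x: feed ledge; +x: side of the gate's press tabs and tall back plate. The pivot axis runs along x, 45 mm above the table
- gate (a joint): tilt of the seesaw gate, an aluminium trough 120 mm long: +0.25 rad = fully over to the full chute (+y end down), -0.25 rad = fully over to the empty chute (-y end down); hinge stops end the travel. Top-heavy: past level (0) it falls to that side by itself and stays there; about 1 N on a tab rocks it
- tab_full_side (a point): top centre of the gate's press tab at its +y end (next to the full chute): a flat tab, 42 mm (x) by 34 mm (y) with a dark rubber face, beside the trough on the side away from the ledge. About 48 mm above the table when its end is down and 70 mm when up; from up to down it also shifts 7 mm outwards
- tab_empty_side (a point): top centre of the like press tab at the gate's -y end (next to the empty chute), the raised one at the start. The gate wall beside it is 14 mm higher than the tab, the back plate at the gate's middle 36 mm higher
- ball_feed_center (a point): centre of the waiting ball: slippery white glazed mill ball, 28 mm diameter, about 41 g, 85 mm above the table. A light push towards the gate (sorter's +x), from behind it, the fingertip's end 5 to 7 mm below its centre (higher, a rounded tip rides up and jams it), takes it over the crest, 18 mm on; it then rolls on by itself
- ledge_seat (a point): where the centre of the waiting ball lies at the start. The ledge is a level channel along the sorter's x from x = -71 mm (open outer end) to -22 mm, 40 mm wide, floor 71 to 73 mm above the table, side rails to 76 mm; the ball lies in a shallow dip at x = -55 mm behind a low crest (2 mm) at x = -37 mm
- empty_chute (a point): floor of the empty chute (-y), mid-length: a 36 mm wide channel, walls 16 mm, sloping down and outwards from y = -62 mm (floor 38 mm above the table) to an end stop at y = -100 mm (floor 30 mm, stop top 58 mm); it takes one ball, whose centre then lies at about y = -86 mm, 47 mm above the table
- full_chute (a point): floor of the full chute (+y), mid-length: mirror image of the empty chute, holding its one ball
- ball_full_center (a point): centre of the ball that fills the full chute, 28 mm diameter, loose
- ball_feed: the waiting ball itself (its origin turns as it rolls: use the centre point)
- morel_tall: bystander: brown glazed clay morel, 34 mm wide, 47 mm high, loose beside the sorter; origin under its centre
- morel_round: bystander: brown glazed clay morel, 36 mm wide and high, loose beside the sorter; origin under its centre
- bottle: bystander: small cream bottle with a cap, 38 mm wide, 59 mm high, loose beside the sorter; origin under its centre
Mind the look-alikes: they are no part of the job. Leave any orange look-alike of the ball_feed alone.

How it is judged:
On the way, in this order (a step that is already met when the one before it is completed fails the run):
1. the gate has rocked fully over to the empty chute while the ball still waits on the ledge (value of joint gate below -0.21 rad and distance between ball_feed_center and ledge_seat below 0.008 m), for 0.3 s.
2. the waiting ball has rolled into the empty chute (y of ball_feed_center in the frame of sorter between -0.1 and -0.074 m and x of ball_feed_center in the frame of sorter between -0.02 and 0.02 m and z of ball_feed_center in the frame of sorter between 0.03 and 0.065 m), for 0.3 s.
At the end, for the whole second after the job is handed in: the gate is fully over to the empty chute (joint below -0.21 rad), the fed ball is at rest in the empty chute (centre 74 to 100 mm from the pivot along the sorter, on the channel floor), the ball of the full chute lies within 12 mm of where it was and the bystanders within 30 mm (all of step 2 and value of joint gate below -0.21 rad and linear speed of ball_feed below 0.03 m/s and distance of ball_full_center from where it was at the start of the episode below 0.012 m and distance of each of morel_tall, morel_round, bottle from where it was at the start of the episode below 0.03 m); the robot touches nothing.
It fails at once if the ball is lifted off the ledge or gate (height (world z) of ball_feed_center above 0.108 m).
It fails at once if the ball is gripped or squeezed (over 20 N) (contact force between the fingers and ball_feed above 20 N).
It fails at once if the ball of the full chute is pushed away or lifted (distance of ball_full_center from where it was at the start of the episode above 0.02 m).
It fails at once if a bystander is moved (distance of any of morel_tall, morel_round, bottle from where it was at the start of the episode above 0.03 m).
It also fails if it takes over 40 s, if anything falls off the work surface, if the arm or the gripper's body presses on something with over 40 N, if the wrist force passes 120 N, or if a joint passes its speed limit or range.

ROBOT

A 6-joint arm with a two-finger parallel gripper is mounted at the origin on a cart in front of the work surface, level with it; the furniture and walls round the work are solid. World frame = base frame: x ahead of the robot, y to its left, z up, the work surface at z = 0. Lengths are in m, angles in rad, forces in N, time in s.
With the tool pointing down it reaches from about 0.275 to 0.825 m from the base axis. Payload 5.2 kg.
Tool frame: the origin (TCP) lies at the centre of the arm's flange, where the gripper is bolted on; the fingertips stand 186 mm ahead of it and the grasp point (between the pads) lies 167 mm ahead of it (pinch_z is the z of the grasp point in the tool frame, in m); z points along the fingers, y is the line along which they close (so a half turn about z gives the same grasp; the last joint's range is limited). The gripper opens to 93 mm and grips with 3 to 60 N. Pads are 15 mm wide; open, the fingers measure 128 mm over their backs; the gripper's body (75 mm by 188 mm) begins 65 mm behind the grasp point.
Start: joints at [-1.402, 0.259, 1.535, -0, 1.348, -0.203], TCP at [0.2, -0.512, 0.405] pointing down, gripper open.
Joint ranges: [-3.14, 3.14], [-0.91, 2.08], [0.19, 2.58], [-1.22, 4.36], [0.22, 2.71], [-3.12, 3.12]. Speed limits (rad/s): [2.57, 2.57, 3.14, 3.14, 3.14, 3.14].

INTERFACE

Orientations are given as [roll, pitch, yaw] about the fixed x, y, z axes, in that order (R = Rz(yaw) Ry(pitch) Rx(roll)).
In Python, from rig import read_state, read_camera, finish_job, masks_of, pinch_z gives the robot as it stands.
- The arm moves only by the tool move_arm, never from a script. Its argument "steps" is a list of rows, each an object of numbers: "fingers": the opening in per cent of the stroke, from 0 (shut) to 100 (fully open); "tx", "ty", "tz": the shift along the tool's x, y, z in cm; "yaw": the turn about the tool's z in degrees. In form: [{"fingers": .., "tx": .., "ty": .., "tz": .., "yaw": ..}, ...]. A call has 1 to 20 rows; each row shifts and turns the commanded pose from where the row before left it, along the tool's axes as they then stand; what a row does not reach is not made up. A row lasts 1/8 s, in which the tool goes at most 62.5 mm and 10.7 degrees, less where a joint would pass 70% of its speed; a pose out of reach is approached as far as the arm can. A call with a gripper value outside its range is refused whole. The fingers move at their own pace and stop on an object; "force" is the grip in N (left out, the last holds). Time passes only in rows, so rows that do not move let the fingers close. It gives the time, the measured TCP pose, the force, the opening and the grip force at its end, in the units of the state.
- read_state(): the state, without advancing time (a new reading comes with each control period).
- read_camera(name): name is "scene" or "top" or "wrist"; returns a dict with "image" (400x640x3 uint8, red, green, blue), "depth" (400x640 float32, m along the optical axis (not along the pixel's ray), 0 where there is no reading), "mtx" (3x3 intrinsics, pixels), "dist_coeffs" ([k1, k2, p1, p2, k3] as OpenCV has them; the pictures are not rectified), "T" (4x4, takes a point from camera to world coordinates); the wrist camera has in their place "hand_eye" (4x4, takes a point from camera to tool coordinates, whose origin is the TCP and whose axes are the flange's). Camera axes: x right, y up, looking along -z (the intrinsics and any distortion apply to the point x, -y, -z); pixel columns grow to the right and rows downward; lengths in m; the calibration is good to about 2 mm. A picture is of the moment at which its call begins: read the wrist's pose just before it.
- finish_job(): hands the job in; it is judged then, once.
Trained networks look in a picture, given as the dict that the camera call returned (one of the last four; its "shot" number tells which), for a name from the list of things; names that differ only in an ending like _2 or _b are one class to them, and where a whole thing is asked for, a point or a joint stands for the part that bears it (a point fixed in the world has none). Each returns a list of dicts, best first, with "p" (0 to 1); they miss things now and then, are a little off and sometimes report something else, mostly with a low value. They report only what shows in the picture. A call takes as long as a camera call. They do not tell look-alikes from the thing itself.
- masks_of(label, picture): "region" (400x640 bool, what is visible of it) and "xy" ([column, row] in pixels, amid what is visible of it).
The state is a dict: "t": time; "q": joint angles; "qd": joint speeds; "effort": joint torques, N m; "tool_pos": TCP position; "tcp_rot": TCP orientation; "force": force on the tool from outside, world axes, zero at the start; "ft_torque": the same for the moment, N m; "opening": finger opening in m; "grasp_force": force on a finger pad.
Only numpy, scipy, OpenCV 4.12 (cv2) and the standard library are available. Lean on these libraries where they do the work, as an engineer would, in place of code of your own. Each camera call takes 0.05 s, during which the arm holds its last target. There are 200 camera calls.

## Working session

There is one attempt and no reset: what is moved stays moved. The work goes in short steps, Python scripts to look and compute and a tool call to move; the robot and the scene stay as the last step left them, time stands still between calls to the robot, and variables do not carry over. Pictures are saved under pics/ and viewed, at most 10 in all, crops included, and the job is handed in when it is done.

Besides the shell and the picture viewer there is one more tool, called after "Request:" as name([rows], argument=value, ...), one row to a line, values as JSON. move_arm: Moves the arm, as the interface text tells. Its arguments: {"type":"object","properties":{"steps":{"type":"array","items":{"type":"object","properties":{"fingers":{"type":"number"},"tx":{"type":"number"},"ty":{"type":"number"},"tz":{"type":"number"},"yaw":{"type":"number"}}}},"force":{"type":"number"}},"required":["steps"]}

```bash
mkdir -p pics
cat > h.py <<'E'
import numpy as np, cv2
from rig import *
def save(p,n,crop=None,s=1):
    im=p["image"][:,:,::-1]
    if crop: im=im[crop[1]:crop[3],crop[0]:crop[2]]
    cv2.imwrite(f"pics/{n}.png",cv2.resize(im,None,fx=s,fy=s,interpolation=cv2.INTER_CUBIC))
def Tof(p,st=None):
    if "T" in p: return np.array(p["T"])
    from scipy.spatial.transform import Rotation as R
    M=np.eye(4);M[:3,:3]=R.from_euler("xyz",st["tcp_rot"]).as_matrix();M[:3,3]=st["tool_pos"]
    return M@np.array(p["hand_eye"])
def pts(p,uv,T,d=None):
    uv=np.atleast_2d(np.array(uv,float))
    if d is None: d=p["depth"][uv[:,1].astype(int),uv[:,0].astype(int)]
    n=cv2.undistortPoints(uv[:,None],np.array(p["mtx"]),np.array(p["dist_coeffs"]))[:,0]
    P=np.c_[n[:,0]*d,-n[:,1]*d,-d,np.ones(len(n))]
    return (P@T.T)[:,:3]
def maskpts(p,m,T):
    v,u=np.nonzero(m&(p["depth"]>0)); return pts(p,np.c_[u,v],T)
E
python3 - <<'E'
from h import *
print(read_state())
for c in("top","scene"):
    p=read_camera(c); T=Tof(p); print(c,T[:3,3].round(3)); save(p,c)
    for l in("sorter","ball_feed","ball_full_center","tab_full_side","tab_empty_side","gate","morel_tall","morel_round","bottle"):
        for r in masks_of(l,p)[:4]:
            P=maskpts(p,r["region"],T)
            if len(P): print(l,round(r["p"],2),np.round(r["xy"]),len(P),np.median(P,0).round(3),P.max(0).round(3))
E
```

```text
{'t': 0.0, 'q': array([-1.40180567e+00,  2.59338135e-01,  1.53606013e+00, -2.49064059e-05,
        1.34799160e+00, -2.02783921e-01]), 'qd': array([ 2.52382705e-04,  2.71195928e-03, -1.98300217e-03,  1.77983263e-04,
       -7.38418056e-05,  9.78232957e-04]), 'effort': array([ 4.72355550e-04, -4.37301493e+01, -2.84001052e+01,  7.21049518e-02,
        4.12118132e-02, -1.45344002e-04]), 'tool_pos': array([ 0.19978831, -0.51220658,  0.40392924]), 'tcp_rot': array([-3.13982738e+00, -3.38168831e-04,  3.71779799e-01]), 'force': array([ 0.21165331, -0.51421015,  0.02938849]), 'ft_torque': array([-0.04102468, -0.03022959,  0.00929301]), 'grasp_force': 0.0, 'opening': 0.09294335502236928}
top [0.397 0.205 0.945]
sorter 0.8 [316. 226.] 2748 [0.46  0.219 0.052] [0.541 0.329 0.1  ]
ball_feed 0.64 [327. 200.] 104 [0.512 0.194 0.095] [0.526 0.208 0.101]
tab_full_side 0.87 [312. 228.] 1495 [0.456 0.222 0.061] [0.513 0.302 0.1  ]
tab_empty_side 0.83 [315. 231.] 1655 [0.456 0.221 0.06 ] [0.522 0.308 0.1  ]
tab_empty_side 0.69 [314. 225.] 2647 [0.463 0.22  0.053] [0.542 0.325 0.1  ]
gate 0.69 [314. 228.
[... 587 characters left out ...]
205 [0.52  0.191 0.094] [0.529 0.204 0.101]
ball_feed 0.59 [380. 266.] 229 [0.608 0.296 0.023] [0.619 0.314 0.031]
ball_feed 0.46 [237. 240.] 214 [0.542 0.06  0.024] [0.554 0.072 0.032]
ball_full_center 0.59 [284. 170.] 209 [0.428 0.146 0.055] [0.439 0.159 0.063]
tab_full_side 0.6 [331. 175.] 2503 [0.457 0.225 0.065] [0.515 0.302 0.099]
tab_empty_side 0.73 [332. 177.] 2564 [0.456 0.225 0.065] [0.515 0.313 0.101]
tab_empty_side 0.42 [327. 192.] 5856 [0.48  0.219 0.048] [0.546 0.322 0.1  ]
gate 0.63 [331. 180.] 2513 [0.457 0.224 0.065] [0.515 0.3   0.101]
morel_round 0.75 [351. 149.] 291 [0.382 0.263 0.026] [0.394 0.281 0.037]
bottle 0.61 [345. 237.] 490 [0.56  0.239 0.041] [0.57  0.256 0.062]
```

Run:
```python
import cv2
a=cv2.imread("pics/top.png")[140:300,240:400]
b=cv2.imread("pics/scene.png")[100:300,200:420]
cv2.imwrite("pics/t2.png",cv2.resize(a,None,fx=3.6,fy=3.6,interpolation=2))
cv2.imwrite("pics/s2.png",cv2.resize(b,None,fx=3,fy=3,interpolation=2)[:600])
```

```text
(no output)
```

View pics/t2.png

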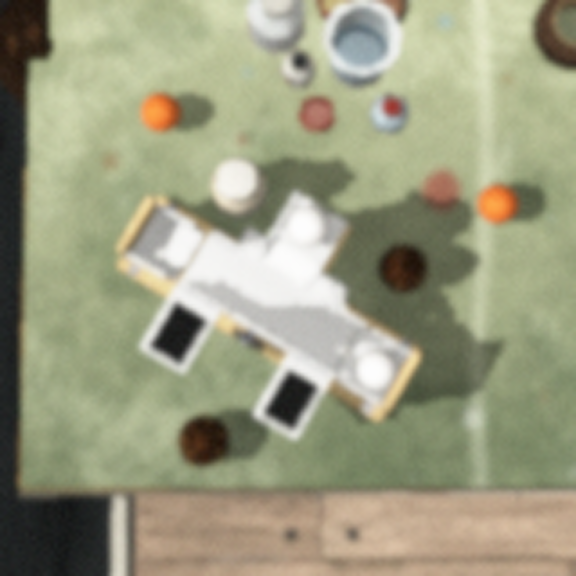

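View pics/s2.png

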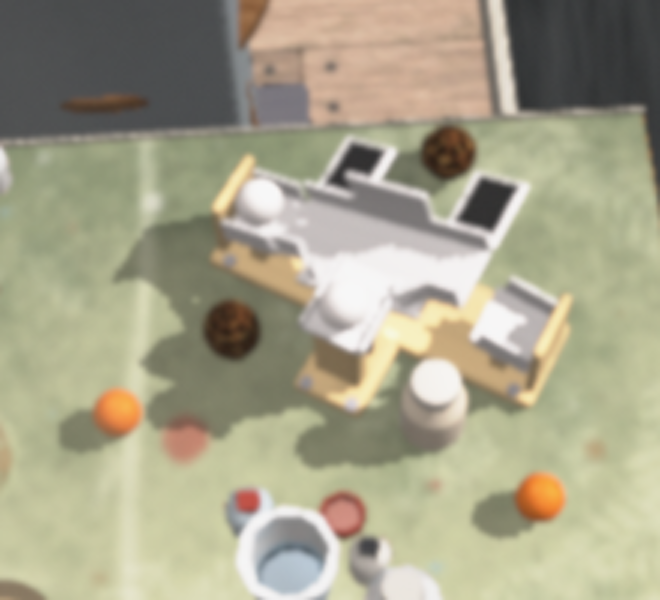

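The top crop shows the white waiting ball on the ledge at (325,202) px. The ball of the full chute is at (344,243), and the raised empty-side tab is at (290,232). The look-alikes are the orange balls at (284,171) and (378,196), plus the white bottle and round objects above the sorter. By the description I choose the white ball on the ledge.

```bash
cat > pose.py <<'E'
from h import *
from scipy.optimize import least_squares
def ray(p,T,uv,z):
    P=pts(p,uv,T,np.array([1.0]))[0]; o=T[:3,3]; d=P-o; return o+d*(z-o[2])/d[2]
def sph(P,z):  # centre with known radius & height
    P=P[P[:,2]>z+2e-3]
    f=lambda c: np.linalg.norm(P-[c[0],c[1],z],axis=1)-.014
    r=least_squares(f,np.median(P,0)[:2],loss="soft_l1",f_scale=.002); return r.x,len(P)
def tabs(p,T):
    hsv=p["image"].max(2)
    out=[]
    m=(hsv<60).astype(np.uint8); n,L,s,c=cv2.connectedComponentsWithStats(m)
    for i in range(1,n):
        if 40<s[i,4]<4000:
            P=maskpts(p,L==i,T); 
            if len(P) and .3<np.median(P[:,0])<.6 and .08<np.median(P[:,1])<.4:
                out.append((c[i].round(1),s[i,4],np.median(P,0).round(4)))
    return out
E
python3 - <<'E'
from pose import *
for c in("top","scene"):
    p=read_camera(c);T=Tof(p)
    for l,z,tgt in(("ball_feed",.085,(.515,.192)),("ball_full_center",.047,(.425,.148))):
        for r in masks_of(l,p):
            P=maskpts(p,r["region"],T)
            if len(P) and np.hypot(*(np.median(P,0)[:2]-tgt))<.03:
                print(c,l,round(r["p"],2),r["xy"],"ray",ray(p,T,r["xy"],z).round(4),"sph",sph(P,z))
    for t in tabs(p,T): print(t)
E
```

```text
top ball_feed 0.69 [329.2, 201.5] ray [0.5167 0.1863 0.085 ] sph (array([0.51431481, 0.1942415 ]), 107)
(array([351.9, 213.4]), np.int32(90), array([0.4941, 0.1275, 0.036 ]))
(array([289. , 232.1]), np.int32(88), array([0.4464, 0.2809, 0.0703]))
(array([320.2, 250.6]), np.int32(82), array([0.402 , 0.2081, 0.0485]))
(array([298.2, 261.3]), np.int32(76), array([0.3779, 0.2616, 0.0293]))
scene ball_feed 0.46 [313.1, 204.8] ray [0.5201 0.1904 0.085 ] sph (array([0.51491147, 0.19199438]), 204)
scene ball_full_center 0.44 [287.0, 167.0] ray [0.4221 0.1485 0.047 ] sph (array([0.42371531, 0.14564086]), 170)
(array([319.5, 152.6]), np.int32(48), array([0.3963, 0.2082, 0.048 ]))
(array([361.8, 167.6]), np.int32(123), array([0.4461, 0.2788, 0.0701]))
```

Request:
move_arm([
  {"fingers": 0, "tx": 4.3, "ty": -2.75},
  {"fingers": 0, "tx": 4.3, "ty": -2.75},
  {"fingers": 0, "tx": 4.3, "ty": -2.75},
  {"fingers": 0, "tx": 4.3, "ty": -2.75},
  {"fingers": 0, "tx": 4.3, "ty": -2.75},
  {"fingers": 0, "tx": 4.3, "ty": -2.75},
  {"fingers": 0, "tx": 4.3, "ty": -2.75},
  {"fingers": 0, "tx": 4.3, "ty": -2.75},
  {"fingers": 0, "tx": 4.3, "ty": -2.75},
  {"fingers": 0, "tx": 4.3, "ty": -2.75},
  {"fingers": 0, "tx": 1.25, "ty": -4.47},
  {"fingers": 0, "tx": 1.25, "ty": -4.47},
  {"fingers": 0, "tx": 1.25, "ty": -4.47},
  {"fingers": 0, "tx": 1.25, "ty": -4.47},
  {"fingers": 0, "tx": 1.25, "ty": -4.47},
  {"fingers": 0, "tx": 1.25, "ty": -4.47},
  {"fingers": 0, "tx": 1.25, "ty": -4.47},
])

```text
invalid input at $.steps[0]: expected keys fingers, tx, ty, tz, yaw
```

Request:
move_arm([
  {"yaw": -10.5},
  {"yaw": -10.5},
  {"yaw": -10.5},
  {"yaw": -10.5},
  {"yaw": -10.5},
  {"yaw": -10.5},
  {"yaw": -10.5},
  {"yaw": -10.5},
  {"yaw": -10.5},
  {"yaw": -10.5},
  {"yaw": -10.5},
  {"yaw": -10.5},
  {"yaw": 0},
  {"yaw": 0},
])

```text
invalid input at $.steps[0]: expected keys fingers, tx, ty, tz, yaw
```

Run:
```python
from pose import *
st=read_state();p=read_camera("wrist");T=Tof(p,st);save(p,"w1")
print(st["t"],st["tool_pos"],np.degrees(st["tcp_rot"]),st["opening"])
for l,z,tgt in(("ball_feed",.085,(.515,.192)),("ball_full_center",.047,(.425,.148))):
    for r in masks_of(l,p):
        P=maskpts(p,r["region"],T)
        if len(P) and np.hypot(*(np.median(P,0)[:2]-tgt))<.04:
            print(l,round(r["p"],2),r["xy"],"ray",ray(p,T,r["xy"],z).round(4),"sph",sph(P,z))
for t in tabs(p,T): print(t)
```

```text
1.3 [ 0.19984124 -0.51241997  0.4047609 ] [ 1.79998947e+02 -6.74407772e-04  2.13012508e+01] 0.09299712663699501
```

View pics/w1.png

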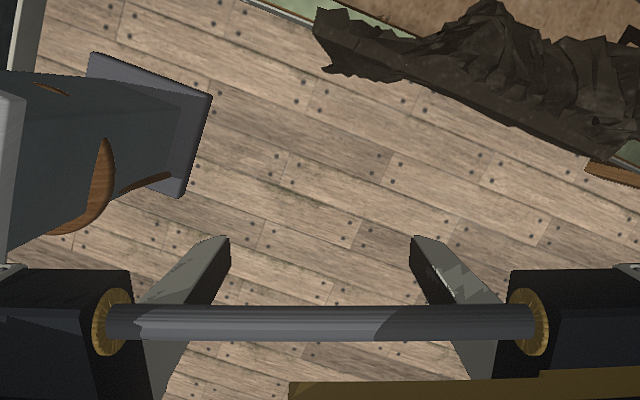

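All keys are required, so the arm hasn't moved. The wrist view shows a post at left (100,150) and a dark lump at top right (450,60), so I'll check their heights before travelling.

Run:
```python
from pose import *
st=read_state();p=read_camera("wrist");T=Tof(p,st)
print(pts(p,[(450,60),(350,30),(580,100),(150,90),(60,100),(100,170),(600,50)],T).round(3))
for c in("top","scene"):
    q=read_camera(c);P=maskpts(q,q["depth"]>0,Tof(q))
    m=(P[:,2]>.12)&(P[:,0]<1.0)
    k,n=np.unique((P[m][:,:2]/.1).round().astype(int),axis=0,return_counts=True)
    for a,b in zip(k,n):
        s=P[m][((P[m][:,:2]/.1).round()==a).all(1)]
        if b>15: print(c,a/10,b,s[:,2].max().round(2))
```

```text
[[ 0.357 -0.593  0.008]
 [ 0.345 -0.486  0.009]
 [ 0.372 -0.734  0.021]
 [ 0.123 -0.015 -0.648]
 [ 0.11  -0.058 -0.228]
 [-0.005 -0.129 -0.271]
 [ 0.417 -0.72   0.033]]
top [0.1 0.1] 159 0.28
top [0.1 0.4] 413 0.29
top [0.2 0. ] 2520 0.56
top [0.2 0.1] 3154 0.43
top [0.2 0.4] 4031 0.56
top [ 0.3 -0.1] 2926 0.62
top [0.3 0. ] 5224 0.61
top [0.3 0.4] 17934 0.7
top [ 0.4 -0.1] 41 0.16
top [0.4 0.4] 21941 0.71
top [0.5 0.4] 22310 0.73
top [0.6 0.4] 20409 0.73
top [0.7 0.3] 117 0.37
top [0.7 0.4] 2988 0.61
top [ 0.8 -0.2] 38 0.21
top [0.8 0.3] 153 0.37
top [0.8 0.4] 1908 0.43
top [ 0.9 -0.5] 1405 0.24
top [ 0.9 -0.4] 740 0.2
top [ 0.9 -0.2] 144 0.21
top [0.9 0.2] 95 0.23
top [0.9 0.3] 1843 0.27
top [0.9 0.4] 188 0.24
top [ 1.  -0.5] 126 0.2
top [ 1.  -0.4] 28 0.19
top [ 1.  -0.1] 38 0.14
top [1. 0.] 116 0.14
top [1.  0.1] 78 0.12
top [1.  0.2] 35 0.19
top [1.  0.4] 49 0.16
scene [0.1 0.4] 89 0.17
scene [0.2 0. ] 1064 0.28
scene [0.2 0.1] 1451 0.27
scene [0.2 0.4] 727 0.26
scene [ 0.3 -0.3] 17 0.13
scene [0.3 0. ] 1569 0.29
scene [0.3 0.4] 1906 0.34
scene [ 0.4 -0.1] 116 0.16
scene [0.4 0.4] 3843 0.43
scene [0.5 0.4] 8298 0.52
scene [0.6 0.4] 5075 0.61
scene [0.7 0.3] 490 0.37
scene [0.7 0.4] 32271 0.65
scene [0.8 0.3] 1191 0.37
scene [0.8 0.4] 17655 0.52
scene [0.9 0.3] 184 0.37
scene [0.9 0.4] 3415 0.46
```

View pics/top.png

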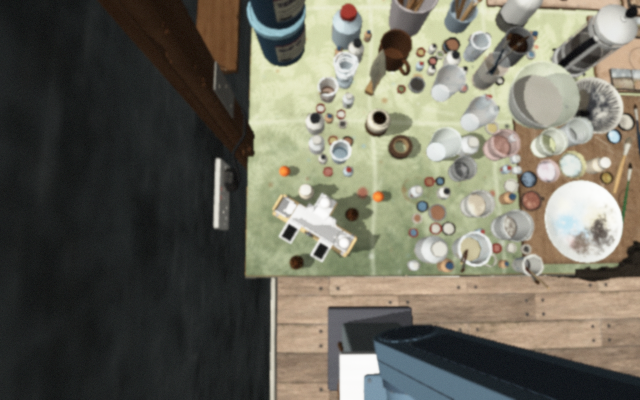

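The top picture shows the sorter at (315,228) px. A black wall runs along the left (u<245) with a brown beam at (200,80), so I need the wall's y.

Run:
```python
from pose import *
for c in("top","scene"):
    q=read_camera(c);P=maskpts(q,q["depth"]>0,Tof(q))
    for x in np.arange(.3,.75,.1):
        print(c,round(x,2),[(z,P[m][:,1].min().round(3), np.percentile(P[m][:,1],5).round(3), int(m.sum())) for z in(.0,.1,.2,.3,.4,.5,.6) for m in[(abs(P[:,0]-x)<.05)&(P[:,1]>.3)&(P[:,2]>z+.03)&(P[:,2]<z+.1)] if m.sum()>5])
p=read_camera("wrist");print(np.array(p["hand_eye"]).round(3))
```

```text
top 0.3 [(0.0, np.float64(0.418), np.float64(0.42), 303), (0.1, np.float64(0.419), np.float64(0.419), 442), (0.2, np.float64(0.419), np.float64(0.419), 690), (0.3, np.float64(0.419), np.float64(0.419), 1088), (0.4, np.float64(0.418), np.float64(0.419), 1943), (0.5, np.float64(0.418), np.float64(0.419), 3702), (0.6, np.float64(0.418), np.float64(0.419), 5613)]
top 0.4 [(0.0, np.float64(0.302), np.float64(0.42), 316), (0.1, np.float64(0.411), np.float64(0.42), 450), (0.2, np.float64(0.418), np.float64(0.419), 630), (0.3, np.float64(0.419), np.float64(0.42), 1079), (0.4, np.float64(0.418), np.float64(0.419), 1835), (0.5, np.float64(0.419), np.float64(0.419), 3629), (0.6, np.float64(0.418), np.float64(0.419), 8539)]
top 0.5 [(0.0, np.float64(0.3), np.float64(0.302), 356), (0.1, np.float64(0.387), np.float64(0.389), 498), (0.2, np.float64(0.419), np.float64(0.421), 628), (0.3, np.float64(0.419), np.float64(0.419), 1017), (0.4, np.float64(0.419), np.float64(0.419), 1692), (0.5, np.float64(0.419), np.float64(0.419), 3293), (0.6, np.float64(0.418), np.float64(0.419), 7468)]
top 0.6 [(0.0, np
[... 1433 characters left out ...]
68), 803), (0.2, np.float64(0.364), np.float64(0.368), 401), (0.3, np.float64(0.365), np.float64(0.366), 550), (0.4, np.float64(0.368), np.float64(0.368), 955), (0.5, np.float64(0.368), np.float64(0.369), 813)]
scene 0.7 [(0.0, np.float64(0.367), np.float64(0.368), 1039), (0.1, np.float64(0.366), np.float64(0.368), 705), (0.2, np.float64(0.365), np.float64(0.366), 604), (0.3, np.float64(0.343), np.float64(0.346), 6545), (0.4, np.float64(0.367), np.float64(0.368), 7167), (0.5, np.float64(0.367), np.float64(0.368), 7376), (0.6, np.float64(0.367), np.float64(0.368), 476)]
[[ 0.     0.962  0.272  0.076]
 [ 1.    -0.     0.001 -0.001]
 [ 0.001  0.272 -0.962  0.019]
 [ 0.     0.     0.     1.   ]]
```

Request:
move_arm([
  {"fingers": 0, "tx": 4.3, "ty": -2.75, "tz": 0, "yaw": 0},
  {"fingers": 0, "tx": 4.3, "ty": -2.75, "tz": 0, "yaw": 0},
  {"fingers": 0, "tx": 4.3, "ty": -2.75, "tz": 0, "yaw": 0},
  {"fingers": 0, "tx": 4.3, "ty": -2.75, "tz": 0, "yaw": 0},
  {"fingers": 0, "tx": 4.3, "ty": -2.75, "tz": 0, "yaw": 0},
  {"fingers": 0, "tx": 4.3, "ty": -2.75, "tz": 0, "yaw": 0},
  {"fingers": 0, "tx": 4.3, "ty": -2.75, "tz": 0, "yaw": 0},
  {"fingers": 0, "tx": 4.3, "ty": -2.75, "tz": 0, "yaw": 0},
  {"fingers": 0, "tx": 4.3, "ty": -2.75, "tz": 0, "yaw": 0},
  {"fingers": 0, "tx": 4.3, "ty": -2.75, "tz": 0, "yaw": 0},
])

```text
t: 3.0
tool_pos: [0.5014, -0.0985, 0.405]
tcp_rot: [3.141, -0.0, 0.372]
force: [0.6, 0.8, 0.0]
opening: 0.0008
grasp_force: 0.0
```

Request:
move_arm([
  {"fingers": 0, "tx": 0, "ty": 0, "tz": 0, "yaw": -9.9},
  {"fingers": 0, "tx": 0, "ty": 0, "tz": 0, "yaw": -9.9},
  {"fingers": 0, "tx": 0, "ty": 0, "tz": 0, "yaw": -9.9},
  {"fingers": 0, "tx": 0, "ty": 0, "tz": 0, "yaw": -9.9},
  {"fingers": 0, "tx": 0, "ty": 0, "tz": 0, "yaw": -9.9},
  {"fingers": 0, "tx": 0, "ty": 0, "tz": 0, "yaw": -9.9},
  {"fingers": 0, "tx": 0, "ty": 0, "tz": 0, "yaw": -9.9},
  {"fingers": 0, "tx": 0, "ty": 0, "tz": 0, "yaw": -9.9},
  {"fingers": 0, "tx": 0, "ty": 0, "tz": 0, "yaw": -9.9},
  {"fingers": 0, "tx": 0, "ty": 0, "tz": 0, "yaw": -9.9},
])

```text
t: 4.25
tool_pos: [0.5005, -0.1, 0.4048]
tcp_rot: [3.142, 0.0, 2.105]
force: [0.6, -0.3, 0.4]
opening: 0.0004
grasp_force: 0.0
```

Request:
move_arm([
  {"fingers": 0, "tx": 5, "ty": 2.2, "tz": 0, "yaw": 0},
  {"fingers": 0, "tx": 5, "ty": 2.2, "tz": 0, "yaw": 0},
  {"fingers": 0, "tx": 5, "ty": 2.2, "tz": 0, "yaw": 0},
  {"fingers": 0, "tx": 5, "ty": 2.2, "tz": 0, "yaw": 0},
  {"fingers": 0, "tx": 5, "ty": 2.2, "tz": 0, "yaw": 0},
  {"fingers": 0, "tx": 0, "ty": 0, "tz": 0, "yaw": 0},
  {"fingers": 0, "tx": 0, "ty": 0, "tz": 0, "yaw": 0},
])

```text
t: 5.12
tool_pos: [0.4694, 0.1712, 0.4047]
tcp_rot: [-3.141, 0.001, 2.101]
force: [0.5, 0.1, 0.6]
opening: 0.0007
grasp_force: 0.0
```

Run:
```python
from pose import *
st=read_state();p=read_camera("wrist");T=Tof(p,st);save(p,"w2")
print(st["t"],st["tool_pos"],np.degrees(st["tcp_rot"]),st["opening"])
for l,z,tgt in(("ball_feed",.085,(.515,.192)),("ball_full_center",.047,(.425,.148))):
    for r in masks_of(l,p):
        P=maskpts(p,r["region"],T)
        if len(P) and np.hypot(*(np.median(P,0)[:2]-tgt))<.04:
            print(l,round(r["p"],2),r["xy"],"ray",ray(p,T,r["xy"],z).round(4),"sph",sph(P,z))
for t in tabs(p,T): print(t)
```

```text
5.125 [0.46937424 0.17119303 0.40473067] [-1.79983810e+02  3.58069417e-02  1.20364921e+02] 0.0006599069593645893
ball_feed 0.97 [377.4, 193.4] ray [0.5161 0.1949 0.085 ] sph (array([0.51479388, 0.19576455]), 738)
ball_full_center 0.81 [266.2, 176.4] ray [0.422  0.1482 0.047 ] sph (array([0.42367611, 0.14979778]), 619)
(array([209.8, 125.9]), np.int32(464), array([ 0.3394,  0.1621, -0.0035]))
(array([277.1,  32.8]), np.int32(57), array([0.3649, 0.2708, 0.0301]))
(array([286.1,  51. ]), np.int32(491), array([0.3817, 0.2612, 0.0274]))
(array([360.8,  63.9]), np.int32(1275), array([0.446 , 0.2818, 0.071 ]))
(array([278.1, 112.6]), np.int32(943), array([0.4028, 0.2086, 0.0492]))
(array([320. , 217.4]), np.int32(494), array([0.4921, 0.1352, 0.0344]))
(array([319.8, 286.2]), np.int32(521), array([0.4647, 0.1797, 0.2664]))
(array([320. , 336.8]), np.int32(53), array([0.456 , 0.1951, 0.3214]))
(array([623.2, 334.4]), np.int32(43), array([0.5171, 0.2293, 0.3207]))
(array([575.6, 336.3]), np.int32(56), array([0.507 , 0.2234, 0.3205]))
(array([ 14.8, 391.9]), np.int32(358), array([0.3993, 0.1406, 0.3201]))
(array([618.7, 398.2]), np.int32(117), array([0.5071, 0.2208, 0.3368]))
```

View pics/w2.png

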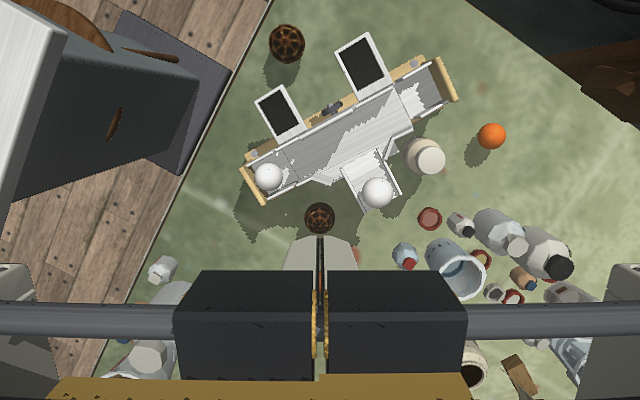

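The wrist view shows the waiting white ball at (377,193), the raised empty-side tab at (361,64), the full ball at (266,176) and an orange look-alike at (491,136). All of these agree with the sorter geometry. I'll move above the empty-side tab next.

Request:
move_arm([
  {"fingers": 0, "tx": 3.67, "ty": 1.17, "tz": 0, "yaw": 0},
  {"fingers": 0, "tx": 3.67, "ty": 1.17, "tz": 0, "yaw": 0},
  {"fingers": 0, "tx": 3.67, "ty": 1.17, "tz": 0, "yaw": 0},
  {"fingers": 0, "tx": 0, "ty": 0, "tz": 3.2, "yaw": 0},
  {"fingers": 0, "tx": 0, "ty": 0, "tz": 3.2, "yaw": 0},
  {"fingers": 0, "tx": 0, "ty": 0, "tz": 3.2, "yaw": 0},
  {"fingers": 0, "tx": 0, "ty": 0, "tz": 3.2, "yaw": 0},
  {"fingers": 0, "tx": 0, "ty": 0, "tz": 0, "yaw": 0},
  {"fingers": 0, "tx": 0, "ty": 0, "tz": 0, "yaw": 0},
])

```text
t: 6.4
tool_pos: [0.4451, 0.2836, 0.2778]
tcp_rot: [3.14, 0.0, 2.098]
force: [0.3, -0.3, 0.6]
opening: 0.0001
grasp_force: 0.0
```

Run:
```python
from pose import *
st=read_state();p=read_camera("wrist");save(p,"w3")
print(st["tool_pos"],st["force"])
```

```text
[0.44506139 0.28359078 0.2778003 ] [ 0.29084835 -0.29398865  0.62051103]
```

View pics/w3.png

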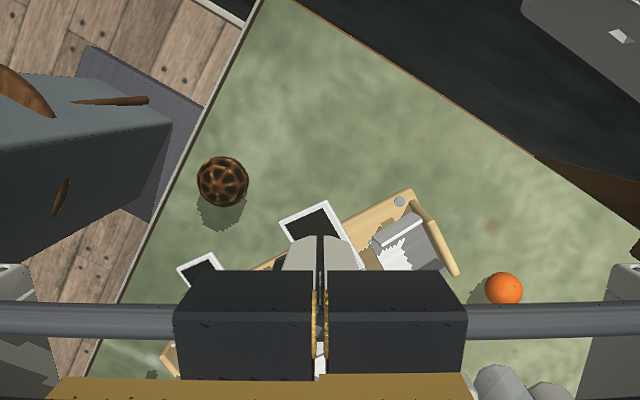

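The tips (320,245) stand over the dark face of the empty-side tab (315,225). I'll press slowly.

Request:
move_arm([
  {"fingers": 0, "tx": 0, "ty": 0, "tz": 0.8, "yaw": 0},
  {"fingers": 0, "tx": 0, "ty": 0, "tz": 0.6, "yaw": 0},
  {"fingers": 0, "tx": 0, "ty": 0, "tz": 0.4, "yaw": 0},
  {"fingers": 0, "tx": 0, "ty": 0, "tz": 0.4, "yaw": 0},
  {"fingers": 0, "tx": 0, "ty": 0, "tz": 0.4, "yaw": 0},
  {"fingers": 0, "tx": 0, "ty": 0, "tz": 0.4, "yaw": 0},
  {"fingers": 0, "tx": 0, "ty": 0, "tz": 0.4, "yaw": 0},
])

```text
t: 7.32
tool_pos: [0.4441, 0.2841, 0.2424]
tcp_rot: [-3.141, -0.0, 2.1]
force: [-0.1, 0.8, 1.1]
opening: 0.0006
grasp_force: 0.0
```

Request:
move_arm([
  {"fingers": 0, "tx": 0, "ty": 0, "tz": 0.3, "yaw": 0},
  {"fingers": 0, "tx": 0, "ty": 0, "tz": 0.2, "yaw": 0},
  {"fingers": 0, "tx": 0, "ty": 0, "tz": 0, "yaw": 0},
  {"fingers": 0, "tx": 0, "ty": 0, "tz": 0, "yaw": 0},
])

```text
t: 7.82
tool_pos: [0.4442, 0.2841, 0.2378]
tcp_rot: [3.141, -0.0, 2.1]
force: [-0.3, -0.2, 0.1]
opening: 0.0006
grasp_force: 0.0
```

Run:
```python
from pose import *
st=read_state();print(st["tool_pos"],st["force"])
p=read_camera("scene");T=Tof(p)
for t in tabs(p,T): print(t)
p=read_camera("top");T=Tof(p)
for t in tabs(p,T): print(t)
```

```text
[0.44416817 0.28411313 0.23782837] [-0.26018134 -0.18095403  0.10238125]
(array([336.8,  24.1]), np.int32(666), array([0.4671, 0.2254, 0.4191]))
(array([330.8, 111.4]), np.int32(63), array([0.4018, 0.2269, 0.1766]))
(array([366. , 148.8]), np.int32(86), array([0.4779, 0.2761, 0.1759]))
(array([352.2, 148.1]), np.int32(319), array([0.4631, 0.2553, 0.1589]))
(array([384.2, 145.4]), np.int32(216), array([0.4638, 0.3039, 0.1621]))
(array([320.9, 151.1]), np.int32(130), array([0.4074, 0.2105, 0.0699]))
(array([450.8, 234.6]), np.int32(1131), array([0.5921, 0.3848, 0.1729]))
(array([277.8, 209.3]), np.int32(137), array([0.5   , 0.1288, 0.037 ]))
(array([249.4, 285.3]), np.int32(1897), array([0.3439, 0.3034, 0.4645]))
(array([351.4, 214.2]), np.int32(121), array([0.4916, 0.1312, 0.0367]))
(array([295.6, 261.7]), np.int32(95), array([0.3809, 0.2589, 0.1783]))
(array([345.6, 359.3]), np.int32(966), array([0.3034, 0.1822, 0.5959]))
```

The full-side tab now stands at 70 mm, so the gate has rocked over. I'll retract and go behind the ball.

Request:
move_arm([
  {"fingers": 0, "tx": 0, "ty": 0, "tz": -2.5, "yaw": 0},
  {"fingers": 0, "tx": 0, "ty": 0, "tz": -4, "yaw": 0},
  {"fingers": 0, "tx": 0, "ty": 0, "tz": -4, "yaw": 0},
  {"fingers": 0, "tx": -3.58, "ty": 0.83, "tz": 0, "yaw": 0},
  {"fingers": 0, "tx": -3.58, "ty": 0.83, "tz": 0, "yaw": 0},
  {"fingers": 0, "tx": -3.58, "ty": 0.83, "tz": 0, "yaw": 0},
  {"fingers": 0, "tx": -3.58, "ty": 0.83, "tz": 0, "yaw": 0},
  {"fingers": 0, "tx": 0, "ty": 0, "tz": 0, "yaw": -9.7},
  {"fingers": 0, "tx": 0, "ty": 0, "tz": 0, "yaw": -9.7},
  {"fingers": 0, "tx": 0, "ty": 0, "tz": 0, "yaw": -9.6},
  {"fingers": 0, "tx": 0, "ty": 0, "tz": 0, "yaw": 0},
  {"fingers": 0, "tx": 0, "ty": 0, "tz": 0, "yaw": 0},
])

```text
t: 9.43
tool_pos: [0.545, 0.1773, 0.3428]
tcp_rot: [3.142, 0.0, 2.603]
force: [-0.4, 0.1, 0.3]
opening: 0.0004
grasp_force: 0.0
```

Run:
```python
from pose import *
st=read_state();p=read_camera("wrist");T=Tof(p,st);save(p,"w4")
print(st["t"],st["tool_pos"],np.degrees(st["tcp_rot"]))
for r in masks_of("ball_feed",p):
    P=maskpts(p,r["region"],T)
    print(round(r["p"],2),r["xy"],np.median(P,0).round(3),"ray",ray(p,T,r["xy"],.085).round(4),"sph",sph(P,.085) if P[:,2].max()>.09 else "")
for t in tabs(p,T): print(t)
```

```text
9.425 [0.54502177 0.17726377 0.34279422] [1.79995964e+02 2.96984696e-03 1.49120912e+02]
0.9 [214.3, 241.8] [0.538 0.067 0.025] ray [0.5264 0.0989 0.085 ] sph 
0.7 [466.1, 177.2] [0.602 0.298 0.024] ray [0.5776 0.28   0.085 ] sph 
0.57 [316.5, 162.0] [0.513 0.196 0.096] ray [0.5142 0.1947 0.085 ] sph (array([0.51479309, 0.19560039]), 1260)
(array([258.6,  16.7]), np.int32(1315), array([0.4124, 0.2107, 0.071 ]))
(array([381.2,  19.3]), np.int32(1280), array([0.4536, 0.2855, 0.0493]))
(array([242.2, 167.2]), np.int32(1045), array([0.4929, 0.1346, 0.0356]))
(array([319.7, 294.6]), np.int32(661), array([0.5375, 0.184 , 0.2137]))
(array([ 33.4, 335.2]), np.int32(146), array([0.4901, 0.1347, 0.2587]))
(array([ 26.3, 387.9]), np.int32(1153), array([0.5016, 0.1138, 0.2539]))
(array([616.5, 398.2]), np.int32(137), array([0.5549, 0.2401, 0.2747]))
```

View pics/w4.png

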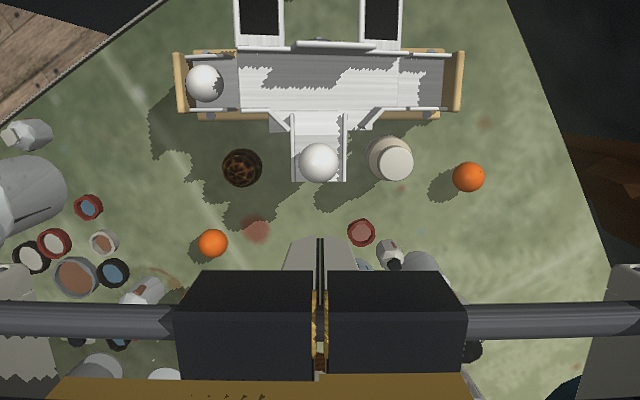

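The wrist view shows the ball at (318,162) straight ahead of the tips at (320,240). The gate is tipped to the empty chute at (430,75). I'll descend behind the ball.

Request:
move_arm([
  {"fingers": 0, "tx": 0, "ty": 0, "tz": 3, "yaw": 0},
  {"fingers": 0, "tx": 0, "ty": 0, "tz": 3, "yaw": 0},
  {"fingers": 0, "tx": 0, "ty": 0, "tz": 1.8, "yaw": 0},
  {"fingers": 0, "tx": 0.6, "ty": 0, "tz": 0, "yaw": 0},
  {"fingers": 0, "tx": 0.4, "ty": 0, "tz": 0, "yaw": 0},
  {"fingers": 0, "tx": 0, "ty": 0, "tz": 0, "yaw": 0},
  {"fingers": 0, "tx": 0, "ty": 0, "tz": 0, "yaw": 0},
])

```text
t: 10.4
tool_pos: [0.5367, 0.1825, 0.2657]
tcp_rot: [3.141, 0.001, 2.606]
force: [-1.2, -0.0, -0.4]
opening: 0.0007
grasp_force: 0.0
```

Request:
move_arm([
  {"fingers": 0, "tx": 0.3, "ty": 0, "tz": 0.1, "yaw": 0},
  {"fingers": 0, "tx": 0.4, "ty": 0, "tz": 0, "yaw": 0},
  {"fingers": 0, "tx": 0.4, "ty": 0, "tz": 0, "yaw": 0},
  {"fingers": 0, "tx": 0.4, "ty": 0, "tz": 0, "yaw": 0},
  {"fingers": 0, "tx": 0.4, "ty": 0, "tz": 0, "yaw": 0},
  {"fingers": 0, "tx": 0.4, "ty": 0, "tz": 0, "yaw": 0},
])

```text
t: 11.15
tool_pos: [0.5164, 0.1943, 0.2637]
tcp_rot: [-3.142, -0.0, 2.606]
force: [-0.3, -0.1, -0.3]
opening: 0.0002
grasp_force: 0.0
```

```bash
cat > chk.py <<'E'
from pose import *
st=read_state();p=read_camera("wrist");T=Tof(p,st);save(p,"chk")
print(st["t"],st["tool_pos"],st["force"])
xs=np.array([-.86,.51]);ys=np.array([-.51,-.86]);pv=np.array([.4675,.2232])
for r in masks_of("ball_feed",p)+masks_of("ball_full_center",p):
    P=maskpts(p,r["region"],T); m=np.median(P,0); print(round(r["p"],2),np.round(r["xy"]),m.round(3),"sorter",((m[:2]-pv)@xs).round(3),((m[:2]-pv)@ys).round(3))
for t in tabs(p,T)[:3]: print(t)
E
python3 chk.py
```

```text
11.15 [0.51636686 0.19425569 0.26373399] [-0.31807929 -0.12318207 -0.25077048]
0.79 [317. 208.] [0.491 0.211 0.097] sorter -0.026 -0.001
0.71 [304. 115.] [0.456 0.224 0.064] sorter 0.01 0.005
0.66 [506. 246.] [0.601 0.298 0.024] sorter -0.077 -0.132
0.88 [162. 137.] [0.425 0.154 0.058] sorter 0.001 0.081
(array([76.9, 55. ]), np.int32(718), array([ 0.3393,  0.1094, -0.0023]))
(array([405. ,  44.3]), np.int32(3198), array([0.4492, 0.2876, 0.0494]))
(array([303.5,  87.6]), np.int32(81), array([0.4409, 0.2304, 0.0518]))
```

Request:
move_arm([
  {"fingers": 0, "tx": 0, "ty": 0, "tz": 0, "yaw": 0},
  {"fingers": 0, "tx": 0, "ty": 0, "tz": 0, "yaw": 0},
  {"fingers": 0, "tx": 0, "ty": 0, "tz": 0, "yaw": 0},
  {"fingers": 0, "tx": 0, "ty": 0, "tz": 0, "yaw": 0},
  {"fingers": 0, "tx": 0, "ty": 0, "tz": 0, "yaw": 0},
  {"fingers": 0, "tx": 0, "ty": 0, "tz": 0, "yaw": 0},
  {"fingers": 0, "tx": 0, "ty": 0, "tz": 0, "yaw": 0},
  {"fingers": 0, "tx": 0, "ty": 0, "tz": 0, "yaw": 0},
])

```text
t: 12.3
tool_pos: [0.5167, 0.1941, 0.2638]
tcp_rot: [3.142, 0.0, 2.606]
force: [-0.1, -0.4, -0.5]
opening: 0.0003
grasp_force: 0.0
```

```bash
python3 chk.py
```

```text
12.3 [0.51667769 0.19407919 0.2637716 ] [-0.13533942 -0.44834296 -0.51604651]
0.64 [505. 243.] [0.601 0.297 0.024] sorter -0.077 -0.132
0.59 [472. 132.] [0.506 0.296 0.058] sorter 0.004 -0.082
0.34 [414. 227.] [0.542 0.244 0.048] sorter -0.054 -0.056
0.64 [165. 139.] [0.425 0.154 0.058] sorter 0.001 0.082
0.36 [306. 116.] [0.456 0.224 0.064] sorter 0.01 0.005
(array([76.1, 55. ]), np.int32(725), array([ 0.3394,  0.1091, -0.0023]))
(array([405. ,  43.5]), np.int32(3210), array([0.4493, 0.2876, 0.0494]))
(array([303.1,  86.9]), np.int32(78), array([0.4409, 0.2304, 0.0518]))
```

View pics/chk.png

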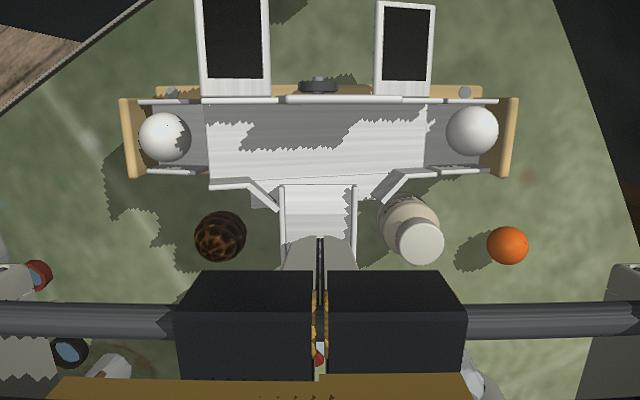

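The ball lies in the empty chute at (472,132), and the full ball at (165,137) and the bystanders are in place. I'll retract, check once and hand in.

Request:
move_arm([
  {"fingers": 0, "tx": 0, "ty": 0, "tz": -1.5, "yaw": 0},
  {"fingers": 0, "tx": 0, "ty": 0, "tz": -3, "yaw": 0},
  {"fingers": 0, "tx": 0, "ty": 0, "tz": -4, "yaw": 0},
  {"fingers": 0, "tx": 0, "ty": 0, "tz": -3, "yaw": 0},
  {"fingers": 0, "tx": 0, "ty": 0, "tz": 0, "yaw": 0},
  {"fingers": 0, "tx": 0, "ty": 0, "tz": 0, "yaw": 0},
  {"fingers": 0, "tx": 0, "ty": 0, "tz": 0, "yaw": 0},
])

```text
t: 13.32
tool_pos: [0.5163, 0.194, 0.3774]
tcp_rot: [-3.14, -0.002, 2.606]
force: [0.7, 0.4, -0.5]
opening: 0.0002
grasp_force: 0.0
```

```bash
python3 chk.py; python3 -c "from rig import *;print(finish_job())"
```

```text
13.325 [0.51626332 0.19399918 0.37740585] [ 0.65728002  0.43369931 -0.47676368]
0.9 [450. 202.] [0.602 0.298 0.024] sorter -0.077 -0.133
0.8 [418. 122.] [0.507 0.298 0.058] sorter 0.004 -0.084
0.66 [224. 259.] [0.537 0.067 0.025] sorter -0.14 0.099
0.61 [218. 127.] [0.425 0.153 0.058] sorter 0.001 0.083
(array([132.1,  85.8]), np.int32(628), array([ 0.3393,  0.0836, -0.003 ]))
(array([309.,  13.]), np.int32(794), array([0.3824, 0.2627, 0.0279]))
(array([268.8,  63.6]), np.int32(1544), array([0.4061, 0.2144, 0.0711]))
the job is handed in; nothing more can be done
None
```

The gate is tipped fully to the empty chute, the white ball lies at rest in that chute, and the full-chute ball and bystanders look unmoved; I handed the job in at about 13.3 s, but no verdict came back.

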